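Wedge the rocking weaving stand

TASK

The weaving stand rocks because one foot, the one nearest the loose wooden wedge, is too short. With the fingertips, push the wedge, thin end first, under that foot until it is snug and the rocking stops, but no further, so that the stand is neither jacked up nor shoved along; then press down on the board's corner over that foot to check that it no longer rocks, and let go. Pick nothing up and do not disturb the other things on the table.

Things in the scene. Friction and masses are not known exactly. Their poses are not given: they have to be found in the camera images.
- stand: weaving stand, loose, about 2 kg: a square plywood board 240 x 240 mm, 16 mm thick, its top 58 mm above the table, on four square feet 32 x 32 mm centred 95 mm from the middle along x and y. Three are 42 mm tall, the one at (-x, +y), near left seen from the robot, 33 mm. Origin: on the table under the board's middle; x and y along the board's edges (x away from the robot at yaw 0), z up.
- short_foot (a point): centre of the underside of the short foot, 9 mm above the table: the stand rests level on its three long feet, and about 3 N down on this corner tips it. The foot's outer faces lie 16 mm from this point towards the stand's -x and +y, the board's edges 25 mm.
- corner (a point): point on the board's top straight above the short foot, 58 mm above the table: the place to press. Clear of the willow basket with a steel weight fixed on the board (130 mm wide, 70 mm tall, its centre 26 mm from the board's middle towards the stand's +x and 26 mm towards -y).
- wedge: plain wooden wedge, loose, about 60 g, 110 mm long, 44 mm wide, flat underneath; its top slopes evenly from 20 mm high at the thick end to 2 mm at the thin end. Origin: centre of the underside; x points to the thin end (55 mm ahead), y across, z up. It starts outside the stand's +y side, thin end 45 to 85 mm from the foot and pointing at it within 15 mm and 0.2 rad.
- thick_end (a point): centre of the wedge's upright, flat thick end face (44 mm wide, 20 mm high), 10 mm above the table: where to push. The wedge slides at about 0.5 N; once it meets the foot the resistance rises to several N within a few mm (beyond about 8 N the whole stand is shoved along), and friction keeps it where it is left.
- pliers: pliers with red grips lying on the table, 170 mm long, 16 mm high; bystander, leave alone. Origin on the table under the pivot side of the middle.
- bodkin: bodkin with a wooden handle lying on the table, 170 mm long, about 25 mm high; bystander, leave alone.
- rod_pot: white pot 80 mm wide, 90 mm tall with willow rods standing in it to 170 mm; bystander, leave alone. Origin: centre of its underside.
Things that resemble listed ones, but are neither listed nor needed, are in the scene too. Of the things shaped like the wedge, the wooden one is meant.

How it is judged:
On the way, in this order (a step that is already met when the one before it is completed fails the run):
1. the wedge is snug: the short foot bears on its top (over 0.3 N) and the stand is level within 0.010 rad (x of short_foot in the frame of wedge between -0.005 and 0.045 m and y of short_foot in the frame of wedge between -0.02 and 0.02 m and contact force between stand and wedge above 0.3 N and angle between stand's own z axis and vertical below 0.01 rad), for 0.2 s.
2. the fingers press on the board's corner over the short foot (within 45 mm of it along each edge) with more than 4 N and the stand stays level within 0.010 rad (all of step 1 and contact force between the fingers and stand above 4 N and x of the grasp point in the frame of corner below 0.045 m and y of the grasp point in the frame of corner above -0.045 m and z of the grasp point in the frame of corner above 0 m), for 0.2 s.
At the end, for the whole second after the job is handed in: The short foot bears on the wedge with over 0.3 N, its centre within 20 mm of the wedge's centre line; the stand is level within 0.010 rad and within 25 mm of its start; the wedge lies flat on the table; all at rest; bystanders within 20 mm of their starts (all of step 1 and angle between wedge's own z axis and vertical below 0.03 rad and height (world z) of wedge below 0.004 m and distance of stand from where it was at the start of the episode below 0.025 m and linear speed of each of stand, wedge below 0.01 m/s and distance of each of pliers, bodkin, rod_pot from where it was at the start of the episode below 0.02 m); the robot touches nothing.
It fails at once if the wedge is lifted or carried (15 mm off the table) (height (world z) of wedge above 0.015 m).
It fails at once if the wedge is tipped over (angle between wedge's own z axis and vertical above 0.4 rad).
It fails at once if the stand is lifted or tipped (over 0.12 rad or 15 mm) (angle between stand's own z axis and vertical above 0.12 rad or height (world z) of stand above 0.015 m).
It fails at once if the stand is shoved more than 30 mm (distance of stand from where it was at the start of the episode above 0.03 m).
It fails at once if the pliers, bodkin or pot are moved more than 30 mm (distance of any of pliers, bodkin, rod_pot from where it was at the start of the episode above 0.03 m).
It also fails if it takes over 56 s, if anything falls off the work surface, if the arm or the gripper's body presses on something with over 40 N, if the wrist force passes 120 N, or if a joint passes its speed limit or range.

ROBOT

A 6-joint arm with a two-finger parallel gripper is mounted at the origin on the work surface. World frame = base frame: x ahead of the robot, y to its left, z up, the work surface at z = 0. Lengths are in m, angles in rad, forces in N, time in s.
With the tool pointing down it reaches from about 0.25 to 0.85 m from the base axis. Payload 12.5 kg.
Tool frame: the origin (TCP) lies midway between the tips of the shut fingers; the grasp point (between the pads) lies 19 mm behind it (manip.grip_depth is the distance from the TCP to the grasp point, in m); y points along the fingers, x is the direction in which the jaws open and shut, and the axes are right-handed (so a half turn about y gives the same grasp; the last joint's range is limited). The gripper opens to 93 mm and grips with 3 to 60 N. Pads are 15 mm wide; open, the fingers measure 128 mm over their backs; the gripper's body (75 mm by 188 mm) begins 65 mm behind the grasp point.
Start: joints at [-1.327, 0.351, 1.652, -0, 1.139, -0.085], TCP at [0.178, -0.521, 0.219] pointing down, gripper open.
Joint ranges: [-2.75, 2.75], [-0.79, 2.1], [0.01, 2.65], [-1.57, 4.71], [0.07, 3.14], [-2.87, 2.87]. Speed limits (rad/s): [2.22, 2.22, 2.79, 3.14, 3.14, 3.14].

INTERFACE

Orientations are given as a unit quaternion [w, x, y, z].
In Python, from plant import manip gives the robot as it stands.
- The arm moves only by the shell command python3 -m jog 'ROWS'. ROWS is a JSON object of lists of equal length, an entry for each row: "fingers": the finger opening in m, from 0 to 0.093; "delta_pos": the shift along the tool's x, y, z in m, a list of three; "twist": the turn, a rotation vector about the tool's x, y, z in rad, a list of three. In form: {"fingers": [fingers, ...], "delta_pos": [[tx, ty, tz], ...], "twist": [[rx, ry, rz], ...]}. A call has 1 to 5 rows; each row shifts and turns the commanded pose from where the row before left it, along the tool's axes as they then stand; what a row does not reach is not made up. A row lasts 1/12 s, in which the tool goes at most 41.7 mm and 7.16 degrees, less where a joint would pass 70% of its speed; a pose out of reach is approached as far as the arm can. A call with a gripper value outside its range is refused whole. The fingers move at their own pace and stop on an object; the grip force is fixed at half the most. Time passes only in rows, so rows that do not move let the fingers close. It gives the time, the measured TCP pose, the force and the opening at its end, in the units of the state.
- manip.sense(): the state, without advancing time (a new reading comes with each control period).
- manip.camera(name): name is "side" or "top"; returns a dict with "pixels" (384x512x3 uint8, red, green, blue), "range_z" (384x512 float32, m along the optical axis (not along the pixel's ray), 0 where there is no reading), "fx", "fy", "cx", "cy" (pixels), "dist" ([k1, k2, p1, p2, k3] as OpenCV has them; the pictures are not rectified), "R" (3x3) and "t" (3): a world point X has camera coordinates R X + t. Camera axes: x right, y down, z forward; pixel columns grow to the right and rows downward; lengths in m; the calibration is good to about 2 mm. A picture is of the moment at which its call begins.
- manip.sign_off(): hands the job in, once; it reports no verdict.
The state is a dict: "time": time; "joint_pos": joint angles; "qvel": joint speeds; "effort": joint torques, N m; "tcp_pos": TCP position; "eef_rot": TCP orientation; "force": force on the tool from outside, world axes, zero at the start; "ft_torque": the same for the moment, N m; "grip_width": finger opening in m.
Only numpy, scipy, OpenCV 4.12 (cv2) and the standard library are available. Lean on these libraries where they do the work, as an engineer would, in place of code of your own. Each camera call takes 0.05 s, during which the arm holds its last target. There are 200 camera calls.

## Working session

There is one attempt and no reset: what is moved stays moved. The work goes in short steps, Python scripts to look and compute and a shell command to move; the robot and the scene stay as the last step left them, time stands still between calls to the robot, and variables do not carry over. Pictures are saved under pics/ and viewed, about 8 in all and at most 12, crops included, and the job is handed in when it is done.

```bash
ls; mkdir -p pics; cat > h.py <<'E'
import numpy as np, cv2
from plant import manip
def cam(n):
    c=manip.camera(n); np.savez(f'{n}.npz',**{k:np.array(v) for k,v in c.items()}); return c
def K(c): return np.array([[c['fx'],0,c['cx']],[0,c['fy'],c['cy']],[0,0,1]],float)
def ray(c,uv,z):
    p=cv2.undistortPoints(np.array(uv,float).reshape(-1,1,2),K(c),np.array(c['dist'],float)).reshape(-1,2)
    d=np.c_[p,np.ones(len(p))]@np.array(c['R']); o=-np.array(c['R']).T@np.array(c['t'])
    return o+d*((z-o[2])/d[:,2])[:,None]
def cloud(c):
    v,u=np.mgrid[0:384,0:512]; uv=np.c_[u.ravel(),v.ravel()].astype(float)
    p=cv2.undistortPoints(uv.reshape(-1,1,2),K(c),np.array(c['dist'],float)).reshape(-1,2)
    z=np.array(c['range_z']).ravel()[:,None]
    return ((np.c_[p,np.ones(len(p))]*z-np.array(c['t']))@np.array(c['R'])).reshape(384,512,3)
def proj(c,X):
    return cv2.projectPoints(np.array(X,float).reshape(-1,3),cv2.Rodrigues(np.array(c['R'],float))[0],np.array(c['t'],float),K(c),np.array(c['dist'],float))[0].reshape(-1,2)
def save(c,n,roi=None,s=1):
    im=np.array(c['pixels'])[:,:,::-1]
    if roi: im=im[roi[1]:roi[3],roi[0]:roi[2]]
    cv2.imwrite(f'pics/{n}.png',cv2.resize(im,None,fx=s,fy=s,interpolation=cv2.INTER_CUBIC))
E
python3 -c "
from h import *
for n in ('top','side'):
    c=cam(n); save(c,n+'0',s=1.5); print(n,-np.array(c['R']).T@c['t'])
print(manip.sense())"
```

```text
pics
top [ 0.33917221 -0.06822496  0.948085  ]
side [-0.18307696  0.63996951  0.65796399]
{'time': 0.1, 'joint_pos': array([-1.32662717e+00,  3.51140003e-01,  1.65237042e+00, -2.66704888e-05,
        1.13911456e+00, -8.46001429e-02]), 'qvel': array([-4.08615115e-04, -2.30865895e-03, -1.25031564e-03,  1.02848428e-04,
       -1.64933461e-04,  3.40640759e-05]), 'effort': array([ 8.39650111e-04, -4.98025811e+01, -2.85703504e+01,  6.99934107e-02,
        2.39337195e-02, -6.99716270e-05]), 'tcp_pos': array([ 0.1775234 , -0.52022505,  0.21817454]), 'eef_rot': array([ 0.57531467, -0.57485432,  0.41171708, -0.41115031]), 'force': array([-1.63389688, -0.72202665, -0.56773115]), 'ft_torque': array([ 0.01842159, -0.01896682,  0.00946631]), 'grip_width': 0.09314517127324082}
```

View pics/top0.png

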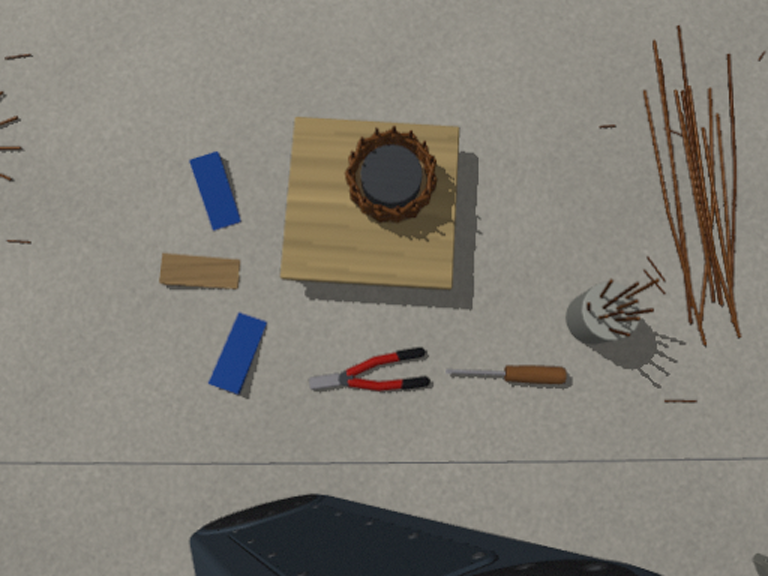

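View pics/side0.png

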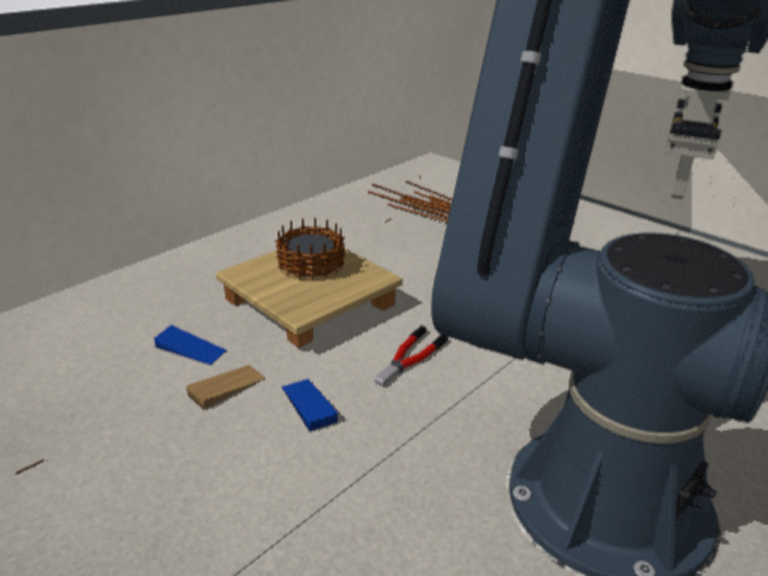

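Top view at 1.5x: the wooden wedge is at (200,271), with its thin end on the right towards the stand. The lookalikes are the blue wedges at (215,190) and (238,354), so I choose the wooden one. The short foot is under the board's lower-left corner (281,278). Next I'll measure.

```bash
cat > meas.py <<'E'
from h import *
def board_wedge(c,bx=(180,310,70,200),wx=(90,185,150,210),dbg=True):
    im=np.array(c['pixels']); hsv=cv2.cvtColor(im,cv2.COLOR_RGB2HSV)
    m=((hsv[...,0]>8)&(hsv[...,0]<30)&(hsv[...,1]>70)&(hsv[...,2]>80)).astype(np.uint8)
    cs,_=cv2.findContours(m,cv2.RETR_EXTERNAL,cv2.CHAIN_APPROX_NONE)
    return m,[(cv2.contourArea(k),cv2.minAreaRect(k),k) for k in sorted(cs,key=cv2.contourArea)[::-1][:5]]
if __name__=='__main__':
    c=dict(np.load('top.npz'))
    m,L=board_wedge(c)
    for a,r,k in L[:4]:
        print(a,r); 
    for a,r,k in L[:2]:
        b=cv2.boxPoints(r); z=.058 if a>5000 else .0
        print(b.round(1).tolist()); print(ray(c,b,z).round(4).tolist(), 'z',z)
        if a<5000: print(ray(c,b,.01).round(4).tolist(),ray(c,b,.02).round(4).tolist())
    P=cloud(c)
    for u,v in ((115,180),(133,181),(150,182),(200,110),(140,235)): print((u,v),P[v,u].round(4))
    save(c,'crop0',(90,60,310,210),3.5)
E
python3 meas.py
```

```text
11974.0 ((246.94969177246094, 134.8302764892578), (114.57763671875, 108.49788665771484), 3.468229293823242)
972.0 ((132.60345458984375, 180.75863647460938), (52.31865310668945, 20.180051803588867), 4.763641834259033)
734.5 ((454.1960144042969, 127.67911529541016), (204.9853973388672, 25.83894157409668), 79.28687286376953)
621.0 ((477.64251708984375, 140.3009033203125), (169.8778076171875, 17.448047637939453), 83.0887680053711)
[[186.5, 185.5], [193.0, 77.19999694824219], [307.3999938964844, 84.0999984741211], [300.8999938964844, 192.39999389648438]]
[[0.504, 0.0744, 0.058], [0.7437, 0.0664, 0.058], [0.7274, -0.1822, 0.058], [0.4889, -0.1629, 0.058]] z 0.058
[[105.69999694824219, 188.60000610351562], [107.4000015258789, 168.5], [159.5, 172.89999389648438], [157.8000030517578, 193.0]]
[[0.5082, 0.2628, 0.0], [0.5538, 0.2617, 0.0], [0.5435, 0.1445, 0.0], [0.4982, 0.1466, 0.0]] z 0.0
[[0.5064, 0.2594, 0.01], [0.5515, 0.2582, 0.01], [0.5414, 0.1423, 0.01], [0.4965, 0.1444, 0.01]] [[0.5046, 0.2559, 0.02], [0.5493, 0.2547, 0.02], [0.5392, 0.14, 0.02], [0.4948, 0.1421, 0.02]]
(115, 180) [0.5242 0.2374 0.0175]
(133, 181) [0.5225 0.1988 0.0142]
(150, 182) [0.5216 0.1632 0.0069]
(200, 110) [0.6687 0.0497 0.0576]
(140, 235) [0.4055 0.1817 0.0021]
```

View pics/crop0.png

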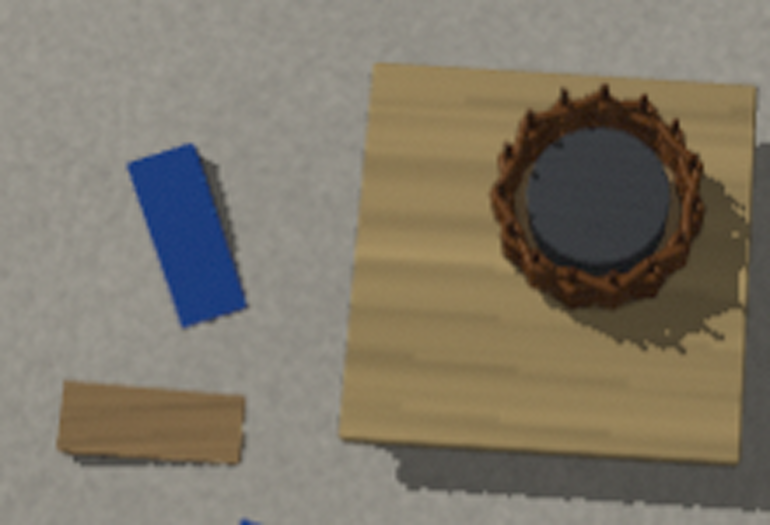

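The crop confirms the wooden wedge (crop corners (64,380), (57,452), (244,397), (239,463)). The board corners are (375,63), (756,87), (738,463) and (341,437).

```bash
python3 - <<'E'
from h import *
c=dict(np.load('top.npz'))
f=lambda L:np.array(L)/3.5+[90,60]
B=ray(c,f([(375,63),(756,87),(738,463),(341,437)]),.058); print(B.round(4))
ctr=B.mean(0)[:2]; ex=(B[0]-B[3]+B[1]-B[2])[:2]; ex/=np.linalg.norm(ex); ey=np.array([-ex[1],ex[0]])
ey2=(B[0]-B[1]+B[3]-B[2])[:2]; print('ey2',ey2/np.linalg.norm(ey2))
F=ctr-.095*ex+.095*ey; print('ctr',ctr,'ex',ex,'yaw',np.arctan2(ex[1],ex[0]),'foot',F)
T=ray(c,f([(64,380),(57,452)]),.02); N=ray(c,f([(244,397),(239,463)]),.002); print(T.round(4),N.round(4))
t=T.mean(0)[:2]; n=N.mean(0)[:2]; d=(n-t)/np.linalg.norm(n-t)
print('thick',t,'thin',n,'len',np.linalg.norm(n-t),'dir',d,'ang to -ey',np.arctan2(*( [d[0]*-ey[1]-d[1]*-ey[0], d@-ey])))
r=F-t; print('foot in wedge along/from thin',r@d-.11,'lat',d[0]*r[1]-d[1]*r[0])
s=manip.sense()
from scipy.spatial.transform import Rotation as R
q=s['eef_rot']; print(R.from_quat(q[[1,2,3,0]]).as_matrix().round(3))
E
```

```text
[[ 0.7418  0.0575  0.058 ]
 [ 0.7258 -0.1791  0.058 ]
 [ 0.4892 -0.1629  0.058 ]
 [ 0.5054  0.0725  0.058 ]]
ey2 [0.06810745 0.99767799]
ctr [ 0.61556401 -0.05300781] ex [ 0.99783454 -0.06577408] yaw -0.06582160160038389 foot [0.52701826 0.04803501]
[[0.5492 0.2527 0.02  ]
 [0.5035 0.2545 0.02  ]] [[0.5418 0.1436 0.002 ]
 [0.4994 0.1452 0.002 ]]
thick [0.526336   0.25360327] thin [0.52061917 0.14441293] len 0.10933989363893906 dir [-0.05228493 -0.99863221] ang to -ey -0.013512823949086287
foot in wedge along/from thin 0.09525141567584315 lat 0.011429450220454931
[[ 0.323 -0.     0.946]
 [-0.946  0.001  0.323]
 [-0.001 -1.     0.   ]]
```

```bash
R='python3 -m jog'
python3 -m jog '{"fingers":[0,0,0,0,0],"delta_pos":[[0,-0.008,0],[0,-0.008,0],[0,-0.008,0],[0,-0.008,0],[0,-0.008,0]],"twist":[[0,-0.119,0],[0,-0.119,0],[0,-0.119,0],[0,-0.119,0],[0,-0.119,0]]}'
python3 -m jog '{"fingers":[0,0,0,0,0],"delta_pos":[[0,0,0],[0,0,0],[0,0,0],[0,0,0],[0,0,0]],"twist":[[0,-0.119,0],[0,-0.119,0],[0,-0.119,0],[0,-0.119,0],[0,-0.119,0]]}'
python3 -m jog '{"fingers":[0,0,0,0,0],"delta_pos":[[0.014,0,0.037],[0.014,0,0.037],[0.014,0,0.037],[0.014,0,0.037],[0.014,0,0.037]],"twist":[[0,0,0],[0,0,0],[0,0,0],[0,0,0],[0,0,0]]}'
python3 -m jog '{"fingers":[0,0,0,0,0],"delta_pos":[[0.014,0,0.037],[0.014,0,0.037],[0.014,0,0.037],[0.014,0,0.037],[0.014,0,0.037]],"twist":[[0,0,0],[0,0,0],[0,0,0],[0,0,0],[0,0,0]]}'
python3 -m jog '{"fingers":[0,0,0,0,0],"delta_pos":[[0.014,0,0.037],[0.014,0,0.037],[0.014,0,0.037],[0.014,0,0.037],[0.014,0,0.037]],"twist":[[0,0,0],[0,0,0],[0,0,0],[0,0,0],[0,0,0]]}'
python3 -m jog '{"fingers":[0,0,0,0,0],"delta_pos":[[0.014,0,0.037],[0.014,0,0.037],[0.014,0,0.037],[0.014,0,0.037],[0.014,0,0.037]],"twist":[[0,0,0],[0,0,0],[0,0,0],[0,0,0],[0,0,0]]}'
cat > st.py <<'E'
import sys
from h import *
from scipy.spatial.transform import Rotation as Ro
s=manip.sense(); M=Ro.from_quat(np.array(s['eef_rot'])[[1,2,3,0]]).as_matrix()
print('t',s['time'],'tcp',np.round(s['tcp_pos'],4),'F',np.round(s['force'],2),'w',round(s['grip_width'],4)); print(M.round(3).tolist())
if len(sys.argv)>3: print('delta tool',(M.T@(np.array([float(a) for a in sys.argv[1:4]])-s['tcp_pos'])).round(4))
E
python3 st.py .5276 .2786 .26
```

```text
time: 0.52
tcp_pos: [0.1776, -0.5203, 0.2587]
eef_rot: [0.671, -0.671, 0.223, -0.223]
force: [-0.5, 0.4, 0.2]
grip_width: 0.0638
time: 0.93
tcp_pos: [0.1776, -0.5203, 0.2583]
eef_rot: [0.707, -0.707, 0.016, -0.016]
force: [-0.3, -0.1, -0.2]
grip_width: 0.0311
time: 1.35
tcp_pos: [0.2573, -0.3375, 0.2584]
eef_rot: [0.707, -0.707, 0.019, -0.019]
force: [1.6, 0.1, 0.6]
grip_width: 0.0012
time: 1.77
tcp_pos: [0.3368, -0.1564, 0.2587]
eef_rot: [-0.707, 0.707, -0.018, 0.019]
force: [0.4, 0.1, 0.2]
grip_width: 0.0002
time: 2.18
tcp_pos: [0.4164, 0.025, 0.2586]
eef_rot: [-0.707, 0.707, -0.018, 0.018]
force: [1.3, -0.7, -0.1]
grip_width: 0.0004
time: 2.6
tcp_pos: [0.4959, 0.2061, 0.2583]
eef_rot: [-0.707, 0.707, -0.018, 0.018]
force: [1.7, -0.7, 0.0]
grip_width: 0.0003
t 2.6 tcp [0.4959 0.2061 0.2583] F [ 1.74 -0.73  0.03] w 0.0003
[[0.999, -0.0, 0.052], [-0.052, -0.0, 0.999], [-0.0, -1.0, -0.0]]
delta tool [ 0.0279 -0.0017  0.0741]
```

```bash
python3 -m jog '{"fingers":[0,0,0,0,0],"delta_pos":[[0.014,0,0.037],[0.014,0,0.037],[0,0.035,0.002],[0,0.035,0],[0,0.035,0]],"twist":[[0,0,0],[0,0,0],[0,0,0],[0,0,0],[0,0,0]]}'
python3 -m jog '{"fingers":[0,0,0,0,0],"delta_pos":[[0,0.035,0],[0,0.035,0],[0,0.025,0],[0,0.015,0],[0,0,0]],"twist":[[0,0,0],[0,0,0],[0,0,0],[0,0,0],[0,0,0]]}'
python3 st.py .5263 .2616 .007
python3 -c "
from h import *
c=cam('top');save(c,'top1',(90,60,310,210),3.5)
c=cam('side');save(c,'side1',(100,180,300,300),3.5)"
```

```text
time: 3.02
tcp_pos: [0.5274, 0.279, 0.152]
eef_rot: [0.707, -0.707, 0.018, -0.018]
force: [1.0, 0.5, -0.8]
grip_width: 0.0007
time: 3.43
tcp_pos: [0.5256, 0.2775, 0.04]
eef_rot: [-0.706, 0.708, -0.02, 0.016]
force: [0.2, -0.5, -0.2]
grip_width: 0.0006
t 3.4333 tcp [0.5256 0.2775 0.04  ] F [ 0.15 -0.55 -0.15] w 0.0006
[[0.999, -0.006, 0.052], [-0.052, -0.002, 0.999], [-0.005, -1.0, -0.003]]
delta tool [ 0.0017  0.0331 -0.0157]
```

View pics/side1.png

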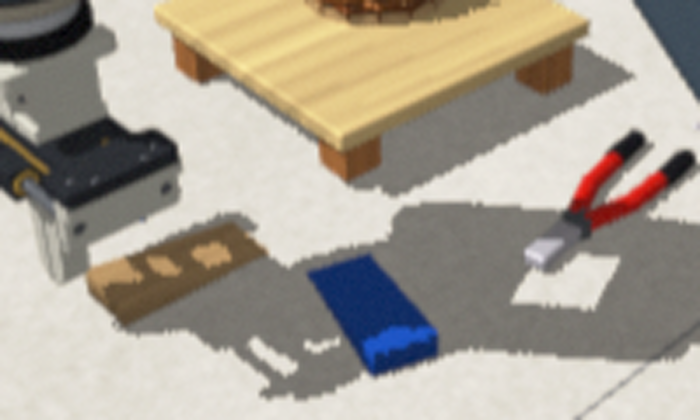

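```bash
python3 -m jog '{"fingers":[0,0,0,0,0],"delta_pos":[[0.001,0.02,0],[0,0.013,0],[0,0,-0.006],[0,0,-0.004],[0,0,-0.003]],"twist":[[0,0,0],[0,0,0],[0,0,0],[0,0,0],[0,0,0]]}'
python3 -m jog '{"fingers":[0,0,0,0,0],"delta_pos":[[0,0,-0.003],[0,0,-0.003],[0,0,-0.003],[0,0,-0.003],[0,0,-0.003]],"twist":[[0,0,0],[0,0,0],[0,0,0],[0,0,0],[0,0,0]]}'
python3 -m jog '{"fingers":[0,0,0,0,0],"delta_pos":[[0.0008,0,-0.006],[0.0008,0,-0.006],[0.0008,0,-0.006],[0.0008,0,-0.006],[0.0008,0,-0.006]],"twist":[[0,0,0],[0,0,0],[0,0,0],[0,0,0],[0,0,0]]}'
python3 st.py
cat > look.py <<'E'
import sys
from h import *
c=cam('top');save(c,sys.argv[1],(90,60,310,210),3.5)
c=cam('side');save(c,sys.argv[1]+'s',(100,180,300,300),3.5)
E
python3 look.py top2
```

```text
time: 3.95
tcp_pos: [0.5283, 0.2649, 0.0116]
eef_rot: [0.707, -0.707, 0.018, -0.019]
force: [1.1, 0.5, -0.4]
grip_width: 0.0008
time: 4.37
tcp_pos: [0.5273, 0.2501, 0.0109]
eef_rot: [0.707, -0.707, 0.018, -0.019]
force: [0.6, 0.2, -0.5]
grip_width: 0.0005
time: 4.78
tcp_pos: [0.5296, 0.2195, 0.0106]
eef_rot: [-0.707, 0.707, -0.018, 0.018]
force: [-0.5, 0.6, 0.8]
grip_width: 0.0006
t 4.7833 tcp [0.5296 0.2195 0.0106] F [-0.48  0.61  0.81] w 0.0006
[[0.999, -0.0, 0.052], [-0.052, -0.0, 0.999], [-0.0, -1.0, -0.0]]
```

View pics/top2.png

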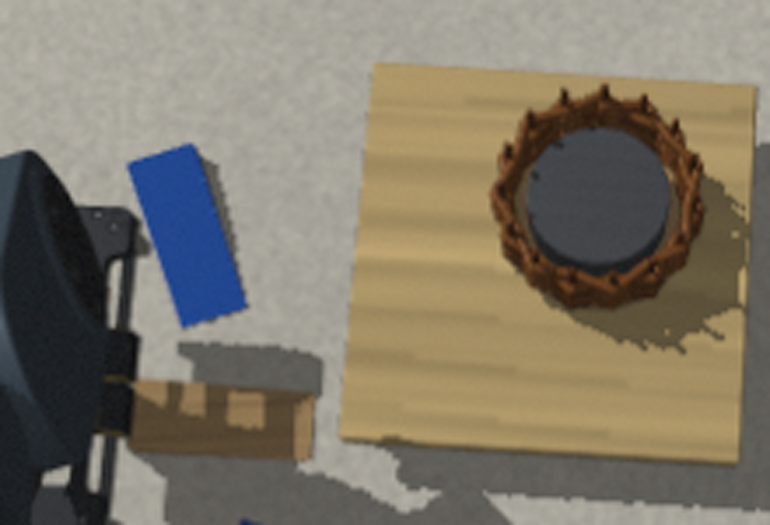

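Top view after the first push: the wedge is still aligned, with its thin edge at crop (316,393)-(310,461) just short of the board edge.

```bash
cat > w.py <<'E'
from h import *
c=dict(np.load('top.npz'))
def rep(thin,edges=None):
    f=lambda L:np.array(L)/3.5+[90,60]
    N=ray(c,f(thin),.002)[:,:2]; n=N.mean(0); e=N[0]-N[1]; w=np.linalg.norm(e); e/=w; d=np.array([e[1],-e[0]])
    F=np.array([.5270,.0480]); r=F-n
    print('thin',n,'width',w,'d',d,'foot ahead',r@d,'lat(+x)',r@e)
    d0=np.array([-.0523,-.9986]); e0=np.array([.9986,-.0523]); print(' with d0: ahead',r@d0,'lat',r@e0)
    tcp=np.array(manip.sense()['tcp_pos'])[:2]; v=n-tcp; print(' tcp->thin',np.linalg.norm(v),v/np.linalg.norm(v))
E
python3 -c "
from w import *
rep([(316,393),(310,461)])"
```

```text
thin [0.52244237 0.09922808] width 0.04381419495876312 d [-0.05913565 -0.99824996] foot ahead 0.05086891167122672 lat(+x) 0.007579061131139757
 with d0: ahead 0.05091799811222033 lat 0.007230479319870267
 tcp->thin 0.12011020182043512 [-0.059811   -0.99820972]
```

```bash
python3 -m jog '{"fingers":[0,0,0,0,0],"delta_pos":[[0.0008,0,-0.006],[0.0008,0,-0.006],[0.0008,0,-0.006],[0.0008,0,-0.006],[0.0008,0,-0.006]],"twist":[[0,0,0],[0,0,0],[0,0,0],[0,0,0],[0,0,0]]}'
python3 -m jog '{"fingers":[0,0,0,0,0],"delta_pos":[[0.0008,0,-0.006],[0.0008,0,-0.006],[0.0008,0,-0.006],[0.0008,0,-0.006],[0,0,-0.003]],"twist":[[0,0,0],[0,0,0],[0,0,0],[0,0,0],[0,0,0]]}'
python3 -m jog '{"fingers":[0,0,0,0,0],"delta_pos":[[0,0,-0.003],[0,0,-0.003],[0,0,-0.002],[0,0,-0.002],[0,0,0]],"twist":[[0,0,0],[0,0,0],[0,0,0],[0,0,0],[0,0,0]]}'
python3 look.py p3; python3 st.py
```

```text
time: 5.3
tcp_pos: [0.532, 0.1893, 0.0106]
eef_rot: [-0.707, 0.707, -0.018, 0.018]
force: [-0.8, 0.4, 0.9]
grip_width: -0.0001
time: 5.72
tcp_pos: [0.5339, 0.1621, 0.0106]
eef_rot: [-0.707, 0.707, -0.018, 0.019]
force: [0.2, 1.0, -0.6]
grip_width: 0.0004
time: 6.13
tcp_pos: [0.5333, 0.1527, 0.0106]
eef_rot: [-0.707, 0.707, -0.018, 0.018]
force: [0.3, 0.7, 0.4]
grip_width: 0.0005
t 6.2333 tcp [0.5333 0.1529 0.0107] F [ 0.6   0.2  -0.05] w 0.0009
[[0.999, 0.0, 0.052], [-0.052, -0.0, 0.999], [0.0, -1.0, -0.0]]
```

View pics/p3s.png

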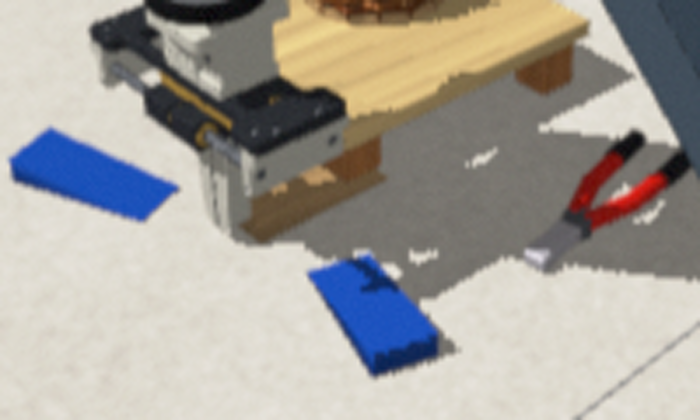

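The wedge's thin end is under the foot and showing past it at (385,178), with about 11 mm still to go. I'll continue in small steps and watch the force.

```bash
python3 -m jog '{"fingers":[0,0,0,0,0],"delta_pos":[[0,0,-0.002],[0,0,-0.001],[0,0,-0.001],[0,0,-0.001],[0,0,0]],"twist":[[0,0,0],[0,0,0],[0,0,0],[0,0,0],[0,0,0]]}'
for i in 1 2; do
python3 -m jog '{"fingers":[0,0,0],"delta_pos":[[0,0,-0.001],[0,0,0],[0,0,0]],"twist":[[0,0,0],[0,0,0],[0,0,0]]}' | egrep 'tcp|force'; done
```

```text
time: 6.65
tcp_pos: [0.533, 0.1478, 0.0107]
eef_rot: [-0.707, 0.707, -0.018, 0.018]
force: [-0.3, 0.4, -0.4]
grip_width: 0.0005
tcp_pos: [0.533, 0.1469, 0.0106]
force: [-0.2, 0.0, -0.2]
tcp_pos: [0.5329, 0.1458, 0.0106]
force: [0.8, -0.4, 0.2]
```

```bash
for i in 1 2 3 4; do
python3 -m jog '{"fingers":[0,0,0],"delta_pos":[[0,0,-0.001],[0,0,0],[0,0,0]],"twist":[[0,0,0],[0,0,0],[0,0,0]]}' | egrep 'tcp|force'; done
```

```text
tcp_pos: [0.5329, 0.1449, 0.0106]
force: [0.2, -0.5, -0.6]
tcp_pos: [0.5329, 0.1439, 0.0106]
force: [-0.5, 0.1, 0.4]
tcp_pos: [0.5328, 0.1429, 0.0106]
force: [0.4, 0.3, -1.3]
tcp_pos: [0.5327, 0.1418, 0.0106]
force: [-0.9, -0.7, -0.9]
```

```bash
for i in 1 2 3; do
python3 -m jog '{"fingers":[0,0,0],"delta_pos":[[0,0,-0.001],[0,0,0],[0,0,0]],"twist":[[0,0,0],[0,0,0],[0,0,0]]}' | egrep 'tcp|force'; done
```

```text
tcp_pos: [0.5327, 0.141, 0.0106]
force: [0.0, 1.0, -0.5]
tcp_pos: [0.5328, 0.1403, 0.0107]
force: [0.3, 4.9, 0.9]
tcp_pos: [0.5326, 0.1396, 0.0107]
force: [-0.3, 6.8, -1.4]
```

```bash
python3 -m jog '{"fingers":[0,0,0,0,0],"delta_pos":[[0,0,0.003],[0,0,0.008],[0,0,0.012],[0,-0.03,0],[0,-0.035,0]],"twist":[[0,0,0],[0,0,0],[0,0,0],[0,0,0],[0,0,0]]}'
python3 -m jog '{"fingers":[0,0,0],"delta_pos":[[0,-0.035,0],[0,0,0],[0,0,0]],"twist":[[0,0,0],[0,0,0],[0,0,0]]}'
python3 look.py p4; python3 st.py .527 .048 .068
python3 -c "
from h import *
c=dict(np.load('top.npz')); P=cloud(c)
for u,v in ((203,95),(205,130),(205,170),(280,175),(295,150)): print(P[v,u].round(4))
c0=np.load('side.npz')"
```

```text
time: 9.32
tcp_pos: [0.5322, 0.1628, 0.0745]
eef_rot: [-0.706, 0.707, -0.02, 0.016]
force: [1.5, -0.4, 0.2]
grip_width: 0.0006
time: 9.57
tcp_pos: [0.5347, 0.1629, 0.1123]
eef_rot: [0.707, -0.707, 0.017, -0.019]
force: [-0.7, -0.0, -0.4]
grip_width: 0.0004
t 9.6667 tcp [0.5332 0.1623 0.1098] F [-0.3   0.28 -0.25] w 0.0006
[[0.999, -0.001, 0.052], [-0.052, -0.0, 0.999], [-0.001, -1.0, -0.0]]
delta tool [-0.0003  0.0419 -0.1144]
[0.7027 0.044  0.0578]
[0.6232 0.0379 0.0602]
[0.5363 0.0362 0.0606]
[ 0.525  -0.1198  0.0622]
[ 0.58   -0.1525  0.057 ]
```

View pics/p4.png

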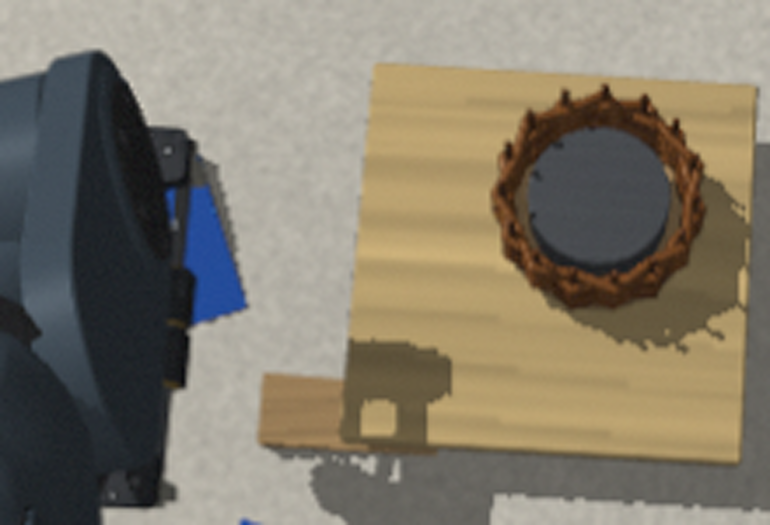

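View pics/p4s.png

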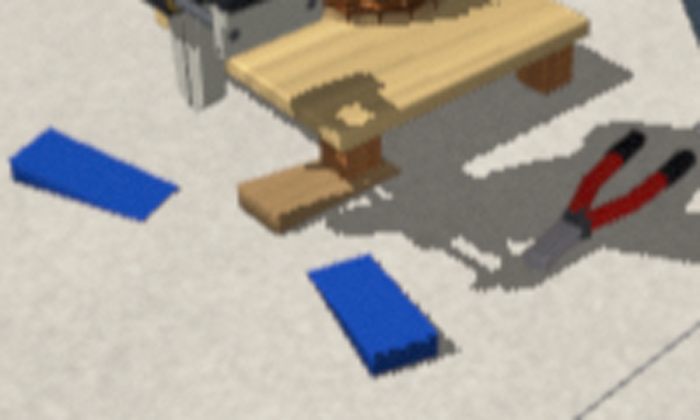

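Both views show the wedge seated under the foot. The side view has its thick end at (260,205) and the foot standing on it at (350,160), and the board has not visibly moved. Now I'll press the corner.

```bash
python3 -m jog '{"fingers":[0,0,0,0,0],"delta_pos":[[0,0,-0.03],[0,0,-0.03],[0,0,-0.03],[0,0,-0.024],[0,0,0]],"twist":[[0,0,0],[0,0,0],[0,0,0],[0,0,0],[0,0,0]]}'
python3 -m jog '{"fingers":[0,0,0,0,0],"delta_pos":[[0,0.02,0],[0,0.015,0],[0,0.007,0],[0,0.003,0],[0,0,0]],"twist":[[0,0,0],[0,0,0],[0,0,0],[0,0,0],[0,0,0]]}' | egrep 'tcp|force'
for i in 1 2; do python3 -m jog '{"fingers":[0,0],"delta_pos":[[0,0.001,0],[0,0,0]],"twist":[[0,0,0],[0,0,0]]}' | egrep 'tcp|force'; done
```

```text
time: 10.08
tcp_pos: [0.5268, 0.045, 0.109]
eef_rot: [-0.707, 0.707, -0.02, 0.018]
force: [-0.0, -0.1, -0.5]
grip_width: 0.0004
tcp_pos: [0.5273, 0.0485, 0.0647]
force: [-0.7, 0.5, 0.6]
tcp_pos: [0.5281, 0.0483, 0.065]
force: [-0.6, 0.2, -0.0]
tcp_pos: [0.5281, 0.0481, 0.064]
force: [0.1, -0.4, 0.2]
```

```bash
python3 -m jog '{"fingers":[0,0,0],"delta_pos":[[0,0.002,0],[0,0.002,0],[0,0,0]],"twist":[[0,0,0],[0,0,0],[0,0,0]]}' | egrep 'tcp|force'
for i in 1 2; do python3 -m jog '{"fingers":[0,0],"delta_pos":[[0,0.001,0],[0,0,0]],"twist":[[0,0,0],[0,0,0]]}' | egrep 'tcp|force'; done
```

```text
tcp_pos: [0.5276, 0.048, 0.0593]
force: [0.8, 0.6, -0.2]
tcp_pos: [0.5278, 0.048, 0.0585]
force: [0.1, 0.3, -0.2]
tcp_pos: [0.5279, 0.0481, 0.0583]
force: [-3.0, 0.3, 8.0]
```

The contact force is 8 N. I'll hold it, add a little, then release.

```bash
python3 -m jog '{"fingers":[0,0,0,0,0],"delta_pos":[[0,0.0005,0],[0,0,0],[0,0,0],[0,0,0],[0,0,0]],"twist":[[0,0,0],[0,0,0],[0,0,0],[0,0,0],[0,0,0]]}' | egrep 'tcp|force'
python3 -m jog '{"fingers":[0,0,0,0,0],"delta_pos":[[0,0,0],[0,0,0],[0,0,0],[0,0,0],[0,0,0]],"twist":[[0,0,0],[0,0,0],[0,0,0],[0,0,0],[0,0,0]]}' | egrep 'tcp|force'
```

```text
tcp_pos: [0.5279, 0.0481, 0.0582]
force: [-4.9, -0.4, 16.0]
tcp_pos: [0.5279, 0.0481, 0.0582]
force: [-5.0, 0.3, 15.7]
```

```bash
python3 -m jog '{"fingers":[0,0,0,0,0],"delta_pos":[[0,-0.003,0],[0,-0.01,0],[0,-0.025,0],[0,-0.03,0],[0,-0.03,0]],"twist":[[0,0,0],[0,0,0],[0,0,0],[0,0,0],[0,0,0]]}' | egrep 'tcp|force'
python3 -m jog '{"fingers":[0,0,0,0,0],"delta_pos":[[0,-0.02,0.03],[0,0,0.035],[0,0,0.035],[0,0,0.035],[0,0,0]],"twist":[[0,0,0],[0,0,0],[0,0,0],[0,0,0],[0,0,0]]}' | egrep 'time|tcp|force'
python3 look.py p5
```

```text
tcp_pos: [0.5275, 0.048, 0.1566]
force: [1.8, -0.7, 0.1]
time: 13.08
tcp_pos: [0.5348, 0.1876, 0.1759]
force: [0.5, 0.5, 0.1]
```

View pics/p5.png

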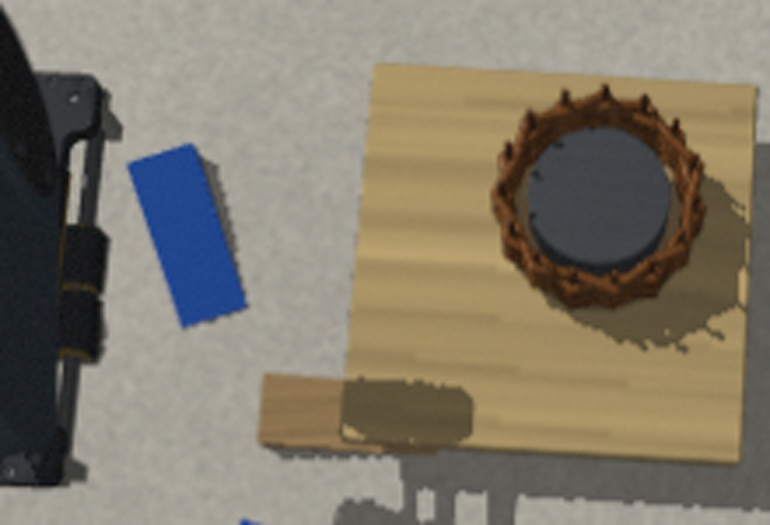

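View pics/p5s.png

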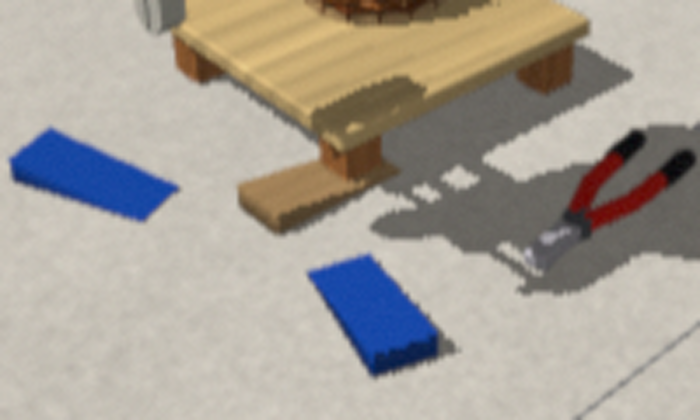

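The wedge (thick corners (263,374), (258,444)) and the board corners are unchanged after pressing. I'll do a quick centre-line check and hand in.

```bash
python3 -c "
from h import *
c=dict(np.load('top.npz')); T=ray(c,np.array([(263,374),(258,444)])/3.5+[90,60],.02)[:,:2]
t=T.mean(0);r=np.array([.527,.048])-t;print('foot x in wedge',-.055+r@[-.0523,-.9986],'lat',r@[.9986,-.0523]); print(manip.sense()['force'])
print(manip.sign_off())"
```

```text
foot x in wedge 0.026079486579567553 lat 0.0008137203838934055
[ 0.77502364  0.40307191 -0.29011137]
the job is handed in; nothing more can be done
None
```

I pushed the wooden wedge, thin end first, under the short foot, pressed the board's corner to check it, let go and handed the job in. The sign-off gives no verdict.

- **Pushing:** I steered the wedge sideways about 11 mm on the way so it lined up with the foot. I stopped when the push force rose from about 1 N to 6.8 N over the last 2 mm, below the roughly 8 N that would shove the stand.
- **Pressing:** I pressed on the corner over the foot with 8 N and then 16 N. The fingertips sank only about 0.1 mm between the two, so the stand no longer rocks.
- **Final picture:** The foot is 26 mm ahead of the wedge's centre and about 1 mm off its centre line. The board corners and pliers look unmoved, and the arm is clear of everything. About 13 of the 56 s were used.

No check failed, but two limits remain. The bodkin and pot were outside my final close-up crops, so I did not re-measure them; the fingers passed about 90 mm above the pot's rods on the way in and were never close to the bodkin. I judged the stand's level from the press and the pictures only, because the depth readings scatter by a few millimetres.

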